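Put the washed omelette pans away on the hook under the shelf

TASK

Put the three washed omelette pans away: lift them out of the drying rack and hang them by their handle eyes on the long hook under the shelf, mouths to the front, the largest first, then the middle one, then the smallest, so that each nests in the one before. Then push the set back along the hook until the handles lie together, tight against the hook's stop collar, and let it hang by itself. Do not let a pan fall, and leave the cutting board standing in the rack and the bottle, jar and salt shaker standing in their places.

Things in the scene. Friction and masses are not known exactly. Their poses are not given: they have to be found in the camera images.
- large_pan: Largest of three plain steel rectangular omelette pans, 0.2-0.35 kg. Origin: top of the slot inside the handle's arch, the eye by which it hangs. z up along the handle, x from mouth to floor of the bowl (mouth faces -x). Handle: two strips 6 mm thick, 40 mm wide over both, 20 mm slot between, 10 mm above the origin to -36 mm straight (grasp across y here), bent 12 mm forward below that.
- medium_pan: The middle-sized omelette pan: same handle, origin and axes as the large one, 0.16-0.26 kg. Hanging freely, each pan's z is upright within about 3 degrees. At the start each pan stands on its lower rim in one of the rack's slots, handle up, leaning back (its z tips toward its +x) by 0.12 to 0.16 rad; which slot is which varies.
- small_pan: The smallest omelette pan: same handle, origin and axes as the others, 0.12-0.2 kg. When nested the handles touch, about 6.5 mm apart along x. To nest, a pan is lowered onto the hook with its origin at least 33 mm in front of that of the pan before (else the bowls catch), then slides back into it.
- large_bowl (a point): Middle of the large pan's bowl, 124 mm below the pan's origin and in the handle plane. Bowl 135 mm wide, 125 mm high over the rolled rim, sides sloping in 9 mm to the floor. Rim plane 12 mm before the handle plane, outside of the floor 17 mm behind it; lowest point 187 mm below the pan's origin.
- medium_bowl (a point): Middle of the medium pan's bowl, 124 mm below that pan's origin. Bowl 113 mm wide, 103 mm high over the rim; depth and planes as the large one; lowest point 176 mm below the pan's origin.
- small_bowl (a point): Middle of the small pan's bowl, 124 mm below that pan's origin. Bowl 91 mm wide, 81 mm high over the rim; depth and planes as the large one; lowest point 165 mm below the pan's origin.
- hook_stop (a point): Home end of the long hook: point on top of its level round rod (8 mm thick, its top 240 mm above the table) at the front face of the stop collar (29 mm disc; no eye passes). x along the hook from tip to root, y left, z up. The shelf's board begins 10.5 mm in front of this point and lies 16 to 22 mm above it, so the hook's last stretch is under it. Home: large pan's origin at x = -3 mm, medium -9, small -16.
- hook_tip (a point): On top of the hook's rod where its straight part ends, 97 mm in front of hook_stop. From here the rod turns up at 45 degrees, 12 mm forward and 12 mm up; its round end reaches 16 mm in front of and 12 mm above this point.
- shelf: Steel table-top shelf on four legs, 190 mm deep, 360 mm wide, 262 mm high; tins and jars up to 107 mm tall stand on its rear half. Origin on the table under its middle; x from front to back. The hook runs under its middle and 102 mm out in front.
- rack: Drying rack: tray 262 mm along x, 172 mm along y, with five upright wire hoops across it at x = -104, -52, 0, 52, 104 mm (81 mm high, about 130 mm wide) that make four slots. Things stand on rails 18 mm above the table and lean back on the hoop behind them. Origin under its middle, on the table.
- board: Small wooden cutting board, 120 mm wide, 150 mm high, 10 mm thick, with a hand hole near its top, leaning in one of the rack's four slots. Origin at the hand hole's middle, on the front face, 120 mm above its lower edge; z up along the board. It stays where it is.
- squeeze_bottle: Sauce squeeze bottle, 60 to 68 mm thick, 214 mm tall, upright; origin under its foot. It stays where it is.
- pepper_jar: Glass jar of pickled peppers, 86 mm over the lid, 137 mm tall, upright; origin under its foot. It stays where it is.
- salt_shaker: Glass salt shaker, 44 mm thick, 90 mm tall, upright; origin under its foot. It stays where it is.

How it is judged:
By the outcome, as a careful person would: the job done as asked, in the order asked, and still so for the second after the job is handed in, with the robot touching nothing.
It also fails if it takes over 72 s, if anything falls off the work surface, if the arm or the gripper's body presses on something with over 40 N, if the wrist force passes 120 N, or if a joint passes its speed limit or range.

ROBOT

A 7-joint arm with a two-finger parallel gripper is mounted at the origin on a cart in front of the work surface, level with it; the furniture and walls round the work are solid. World frame = base frame: x ahead of the robot, y to its left, z up, the work surface at z = 0. Lengths are in m, angles in rad, forces in N, time in s.
With the tool pointing down it reaches from about 0.35 to 0.9 m from the base axis. Payload 8.1 kg.
Tool frame: the origin (TCP) lies on the centre line of the jaws, within the pads' length; the fingertips stand 19 mm ahead of it and the grasp point (between the pads) is the TCP; x points along the fingers, y is the direction in which the jaws open and shut, and the axes are right-handed (so a half turn about x gives the same grasp; the last joint's range is limited). The gripper opens to 85 mm and grips with 20 to 120 N. Pads are 22 mm wide; open, the fingers measure 114 mm over their backs; the gripper's body (76 mm by 85 mm) begins 54 mm behind the grasp point. The pads swing forward as they close: fully open they stand 13 mm farther back than shut.
Start: joints at [-1.419, 0.434, 0.025, 1.573, -0.012, 1.134, -0.075], TCP at [0.158, 0.605, 0.25] pointing down, gripper open.
Joint ranges: [-2.62, 2.62], [-0.44, 2.09], [-1.27, 1.32], [0.08, 2.57], [-1.32, 4.46], [0.12, 2], [-2.74, 2.74]. Speed limits (rad/s): [2.22, 2.22, 3.01, 3.01, 3.14, 3.14, 3.14].

INTERFACE

Orientations are given as a unit quaternion [w, x, y, z].
In Python, from station import bot, vision gives the robot as it stands. The module is installed in compiled form; this text tells all that it offers.
- The arm moves only by the tool arm_command, never from a script. Its argument "commands" is text: rows parted by semicolons, each of 7 numbers parted by spaces: the opening, from -1 (shut) to 1 (fully open), then the shift along the world's x, y, z in m, then the turn, a rotation vector about the world's x, y, z in rad. A call has 1 to 10 rows; each row is the pose to reach, as a shift and turn from the pose commanded when the call began; what a row does not reach only later rows make up. A row lasts 1/12 s, in which the tool goes at most 41.7 mm and 7.16 degrees, less where a joint would pass 70% of its speed; a pose out of reach is approached as far as the arm can. A call with a gripper value outside its range is refused whole. The fingers move at their own pace and stop on an object; "squeeze" is the grip in N (left out, the last holds). Time passes only in rows, so rows that repeat a pose let the fingers close. It gives the time, the measured TCP pose, the force and the opening at its end, in the units of the state.
- bot.sense(): the state, without advancing time (a new reading comes with each control period).
- vision.capture(name): name is "side" or "top" or "wrist"; returns the picture (400x640x3 uint8, red, green, blue); there is no depth.
- vision.camera_params(name): a dict with "intrinsics" (3x3 intrinsics, pixels), "xyz" and "attitude" of the camera in the world. Camera axes: x right, y up, looking along -z (the intrinsics and any distortion apply to the point x, -y, -z); pixel columns grow to the right and rows downward; lengths in m; the calibration is good to about 2 mm. A picture is of the moment at which its call begins: read the wrist's pose just before it. camera_params takes no time and is no camera call; for the wrist camera it gives the pose at the moment of the call.
- bot.sign_off(): hands the job in, once; it reports no verdict.
The state is a dict: "time_s": time; "joint_positions": joint angles; "qvel": joint speeds; "joint_torque": joint torques, N m; "eef_pos": TCP position; "eef_rot": TCP orientation; "force": force on the tool from outside, world axes, zero at the start; "ft_torque": the same for the moment, N m; "finger_gap": opening from 0.0 (shut) to 1.0 (fully open).
Only numpy, scipy, OpenCV 4.12 (cv2) and the standard library are available. Lean on these libraries where they do the work, as an engineer would, in place of code of your own. Each camera call takes 0.05 s, during which the arm holds its last target. There are 200 camera calls.

## Working session

There is one attempt and no reset: what is moved stays moved. The work goes in short steps, Python scripts to look and compute and a tool call to move; the robot and the scene stay as the last step left them, time stands still between calls to the robot, and variables do not carry over. Pictures are saved under pics/ and viewed, about 8 in all and at most 12, crops included, and the job is handed in when it is done.

Besides the shell and the picture viewer there is one more tool, called after "Emit:" as name(argument=value, ...) on one line, values as JSON. arm_command: Moves the arm, as the interface text tells. Its arguments: {"type":"object","properties":{"commands":{"type":"string"},"squeeze":{"type":"number"}},"required":["commands"]}

```bash
mkdir -p pics; cat > h.py <<'E'
import numpy as np, cv2
from station import bot, vision
from scipy.spatial.transform import Rotation as R
def quat(q): q=np.array(q); return R.from_quat(np.r_[q[1:],q[0]])
def rot(a):
    a=np.array(a,float)
    return a if a.shape==(3,3) else quat(a).as_matrix()
def snap(name,f):
    p=vision.camera_params(name); im=vision.capture(name); cv2.imwrite('pics/'+f+'.png',im[:,:,::-1]); return im,p
def ray(p,u,v):
    K=np.array(p['intrinsics']); d=np.linalg.inv(K)@[u,v,1]; d=rot(p['attitude'])@[d[0],-d[1],-d[2]]
    return np.array(p['xyz']),d/np.linalg.norm(d)
def plane(p,u,v,z=None,x=None,y=None):
    o,d=ray(p,u,v)
    k,val=[(i,a) for i,a in enumerate((x,y,z)) if a is not None][0]
    return o+d*(val-o[k])/d[k]
def proj(p,X):
    c=rot(p['attitude']).T@(np.array(X)-np.array(p['xyz'])); q=np.array(p['intrinsics'])@[c[0],-c[1],-c[2]]; return q[:2]/q[2]
def tri(p1,a,p2,b):
    o1,d1=ray(p1,*a);o2,d2=ray(p2,*b)
    t=np.linalg.lstsq(np.c_[d1,-d2],o2-o1,rcond=None)[0]
    A=o1+t[0]*d1;B=o2+t[1]*d2; return (A+B)/2,np.linalg.norm(A-B)
E
python3 - <<'E'
from h import *
np.set_printoptions(precision=4,suppress=True)
for n in('side','top'):
    im,p=snap(n,n+'0'); print(n,p)
s=bot.sense(); print(s)
E
```

```text
side {'intrinsics': array([[362.8177,   0.    , 320.7375],
       [  0.    , 362.8177, 205.1521],
       [  0.    ,   0.    ,   1.    ]]), 'xyz': array([ 0.0911, -0.7419,  0.5835]), 'attitude': array([ 0.8083,  0.5182, -0.1424, -0.2406])}
top {'intrinsics': array([[363.9434,   0.    , 320.7797],
       [  0.    , 363.9434, 201.4519],
       [  0.    ,   0.    ,   1.    ]]), 'xyz': array([0.3926, 0.0642, 1.3975]), 'attitude': array([ 0.7076,  0.0561, -0.0428, -0.7031])}
{'time_s': 0.1, 'joint_positions': array([-1.4186,  0.4351,  0.0249,  1.574 , -0.0116,  1.134 , -0.0751]), 'qvel': array([-0.0006, -0.002 ,  0.0012, -0.0014, -0.0007, -0.    ,  0.0005]), 'joint_torque': array([  0.0033, -67.176 ,   1.0283, -31.6904,   0.0158,   0.0072,
         0.0001]), 'eef_pos': array([0.1575, 0.6044, 0.2496]), 'eef_rot': array([ 0.7014,  0.0894,  0.7014, -0.0903]), 'force': array([-0.2545,  0.1667,  0.3008]), 'ft_torque': array([-0.0104,  0.0303,  0.0215]), 'finger_gap': 0.9971487411593685}
```

View pics/top0.png

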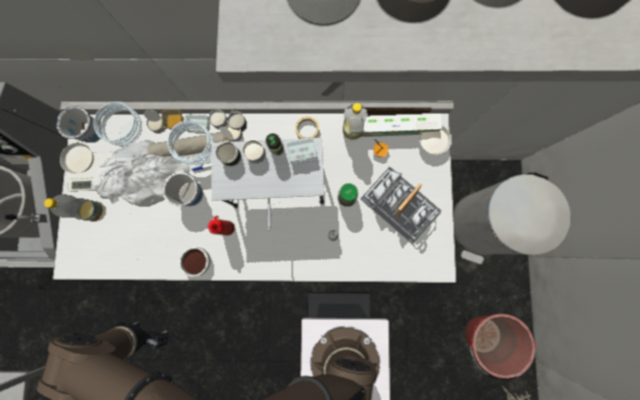

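View pics/side0.png

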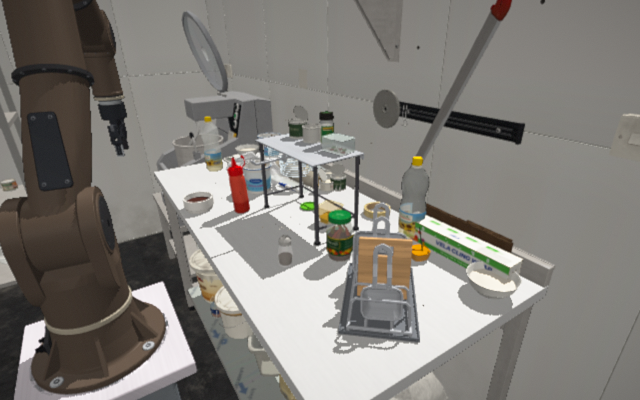

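```bash
python3 - <<'E'
import cv2,numpy as np
t=cv2.imread('pics/top0.png');s=cv2.imread('pics/side0.png')
f=lambda im,x,y,w,h,W,H:cv2.resize(im[y:y+h,x:x+w],(W,H),interpolation=cv2.INTER_CUBIC)
a=f(t,355,160,90,90,400,400);b=f(t,205,180,80,40,400,200);c=f(s,335,195,90,150,360,600)
o=np.zeros((600,760,3),np.uint8);o[:400,:400]=a;o[400:,:400]=b;o[:,400:]=c
cv2.imwrite('pics/c1.png',o)
E
```

```text
(no output)
```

View pics/c1.png

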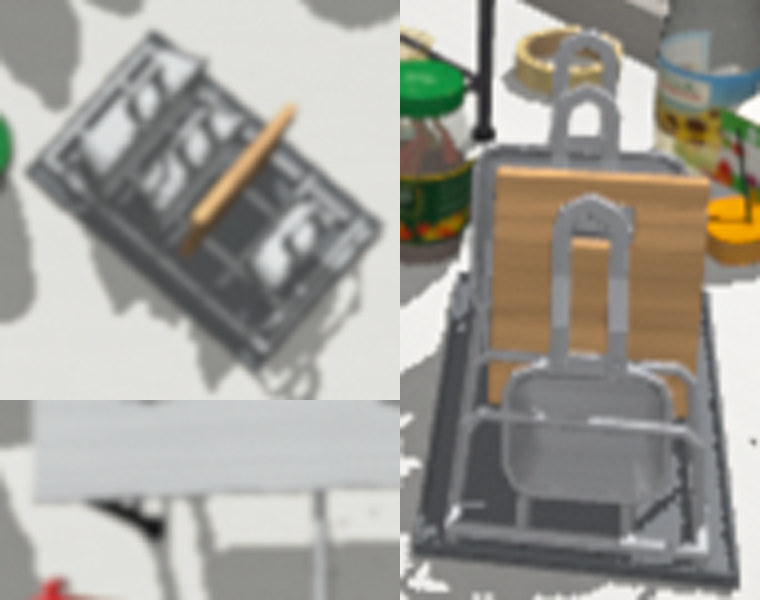

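```bash
python3 - <<'E'
from h import *
np.set_printoptions(precision=4,suppress=True)
t=vision.camera_params('top');s=vision.camera_params('side');w=vision.camera_params('wrist')
c=[plane(t,*q,z=.008) for q in[(389.2,167.4),(361.3,197.8),(413,242.8),(441,210)]]
print('tray',np.array(c),'mid',np.mean(c,0))
e=(c[0]+c[1]-c[2]-c[3]);e2=c[1]+c[2]-c[0]-c[3]; f=lambda e:np.degrees(np.arctan2(e[1],e[0]));print('yaw',f(e),f(e2)-90, np.linalg.norm(e)/2,np.linalg.norm(e2)/2)
for n,q,z in[('S',(383.25,244),.19),('M',(381.5,216.75),.2006),('L',(381.25,203.25),.211)]: print(n,plane(s,*q,z=z))
print('shelf front',plane(t,212,199,z=.262),plane(t,323,195,z=.262),'hook',plane(t,268.6,200,z=.24),plane(t,268.4,228,z=.24))
for n,q,z in[('shaker',(333,236),.09),('jar',(348,194),.137),('bottle',(214,224),.214)]:print(n,plane(t,*q,z=z))
S=bot.sense();T=rot(S['eef_rot']);print('tool',T);print('cam in tool',T.T@(np.array(w['xyz'])-S['eef_pos']),T.T@rot(w['attitude']),w['intrinsics'])
im=cv2.imread('pics/side0.png')[120:200,230:350];tp=cv2.imread('pics/top0.png')[185:245,240:300]
o=np.zeros((400,800,3),np.uint8);o[:267,:400]=cv2.resize(im,(400,267),interpolation=2);o[:,400:]=cv2.resize(tp,(400,400),interpolation=2);cv2.imwrite('pics/c2.png',o)
E
```

```text
tray [[ 0.7237 -0.1743  0.008 ]
 [ 0.6034 -0.0649  0.008 ]
 [ 0.4324 -0.2585  0.008 ]
 [ 0.5578 -0.3684  0.008 ]] mid [ 0.5793 -0.2165  0.008 ]
yaw 49.012373370742914 48.23568331630034 0.25683842238309496 0.16463477734521806
S [ 0.5422 -0.2603  0.19  ]
M [ 0.6077 -0.1789  0.2006]
L [ 0.6414 -0.1385  0.211 ]
shelf front [0.5588 0.4314 0.262 ] [0.5733 0.0794 0.262 ] hook [0.5596 0.2549 0.24  ] [0.4694 0.253  0.24  ]
shaker [0.4523 0.0449 0.09  ]
jar [ 0.5971 -0.0065  0.137 ]
bottle [0.4831 0.4362 0.214 ]
tool [[-0.0002  0.2521  0.9677]
 [-0.0013  0.9677 -0.2521]
 [-1.     -0.0013  0.0001]]
cam in tool [-0.1241 -0.0002 -0.0712] [[ 0.      0.2773 -0.9608]
 [ 1.      0.0018  0.0006]
 [ 0.0019 -0.9608 -0.2773]] [[315.2433   0.     318.2919]
 [  0.     315.2433 198.6942]
 [  0.       0.       1.    ]]
```

View pics/c2.png

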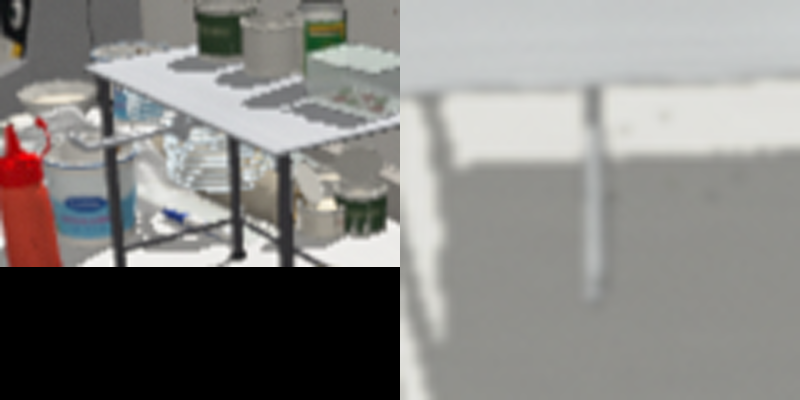

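Emit:
arm_command(commands="1 0.03 -0.02 0.04 0 0 0.05; 1 0.05 -0.05 0.08 0 0 0.1; 1 0.08 -0.08 0.11 0 0 0.15; 1 0.1 -0.11 0.13 0 0 0.2; 1 0.12 -0.14 0.15 0 0 0.25; 1 0.14 -0.17 0.15 0 0 0.29; 1 0.16 -0.2 0.15 0 0 0.29; 1 0.18 -0.23 0.15 0 0 0.29; 1 0.205 -0.26 0.15 0 0 0.29; 1 0.23 -0.29 0.15 0 0 0.29")

```text
time_s: 0.93
eef_pos: [0.3835, 0.3184, 0.4005]
eef_rot: [0.707, -0.012, 0.707, 0.013]
force: [1.1, 0.9, 0.4]
finger_gap: 0.999
```

Emit:
arm_command(commands="1 0.015 -0.03 0 0 0 0; 1 0.032 -0.06 0 0 0 0; 1 0.032 -0.06 0 0 0 0; 1 0.032 -0.06 0 0 0 0")

```text
time_s: 1.27
eef_pos: [0.4159, 0.2583, 0.4003]
eef_rot: [0.707, -0.011, 0.707, 0.011]
force: [-0.6, 1.0, -0.1]
finger_gap: 1.003
```

```bash
python3 - <<'E'
from h import *
im,p=snap('wrist','w1');s=bot.sense();print(s['time_s'],s['eef_pos'],p['xyz'],p['attitude'])
import json;json.dump({k:np.array(v).tolist() for k,v in p.items()},open('w1.json','w'))
E
```

```text
1.3167 [0.41493933 0.26004785 0.4001726 ] [0.34470397 0.2562096  0.52438066] [ 0.69003941 -0.09761589 -0.10041893  0.71009351]
```

View pics/w1.png

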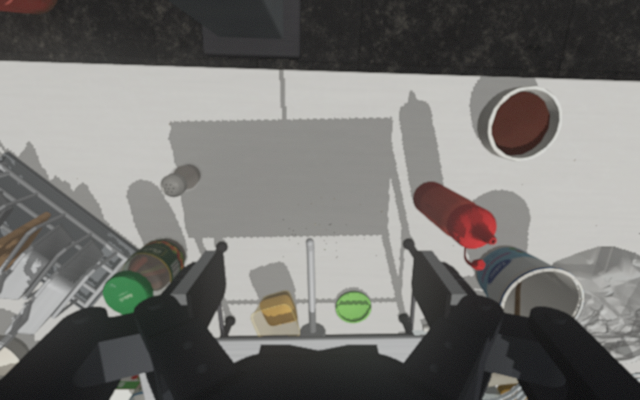

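```bash
python3 - <<'E'
from h import *
np.set_printoptions(precision=4,suppress=True)
import json;p=json.load(open('w1.json'))
im=cv2.imread('pics/w1.png')
g=im.astype(float).mean(2)
for v in range(234,345,5): print(v,g[v,300:330].astype(int))
for q,z in[((310,239),.248),((310.5,255),.236),((314,310),.236),((316,330),.24),((316,338),.262)]:print(q,plane(p,*q,z=z))
for q in[(225,340),(400,336)]:print(plane(p,*q,z=.262))
E
```

```text
234 [139 141 140 141 141 140 141 139 140 141 141 141 139 140 140 141 141 139
 141 141 139 141 141 142 140 140 141 143 144 143]
239 [195 195 195 195 194 185 162 134 121 121 125 134 153 176 191 195 195 195
 194 195 194 194 193 190 189 192 193 194 193 194]
244 [194 195 195 195 192 178 152 150 169 181 184 178 167 165 177 191 195 195
 195 196 196 196 196 195 194 191 188 192 196 196]
249 [194 195 195 195 194 185 162 145 152 163 170 169 164 163 176 190 196 195
 195 196 195 195 194 187 177 180 191 196 196 196]
254 [195 195 195 196 196 189 170 147 154 174 188 188 176 168 176 190 196 196
 196 196 196 196 196 196 196 197 196 196 196 195]
259 [195 195 195 195 195 191 174 150 151 173 187 189 179 168 173 187 195 195
 195 195 194 195 195 194 195 195 194 195 194 195]
264 [194 194 194 196 195 193 178 152 149 170 185 189 180 170 174 187 195 195
 195 195 196 195 195 195 196 195 196 195 196 196]
269 [195 195 194 195 195 193 180 154 146 166 184 190 181 170 171 184 192 195
 195 195 194 194 194 195 195 194 195 195 195 194]
274 [194 194 194 194 195 194 182 156 147 163 182 190 184 172 170 181 191 195
 194 19
[... 1338 characters left out ...]
 96  97  94  96  98 108 117 125 127 124 116 105  97
  97  95  97  95  95  99 123 159 185 194 195 195]
334 [107  94  94  96  95  95  96  97  95  96  97  98  98  97  96  94  96  94
  95  95  95  96  98 103 108 121 136 144 144 145]
339 [133 133 133 134 134 134 135 135 136 137 137 138 137 138 139 141 140 140
 141 141 142 142 143 143 144 145 145 145 146 147]
344 [179 178 179 179 178 179 178 178 179 178 179 178 178 178 179 179 179 179
 179 179 179 179 179 180 180 179 180 179 180 180]
(310, 239) [0.4644 0.2518 0.248 ]
(310.5, 255) [0.4869 0.2524 0.236 ]
(314, 310) [0.5508 0.2575 0.236 ]
(316, 330) [0.5726 0.2603 0.24  ]
(316, 338) [0.5644 0.2602 0.262 ]
[0.5694 0.1698 0.262 ]
[0.5596 0.3433 0.262 ]
```

Emit:
arm_command(commands="1 0.01 -0.03 0.02 0 0 0.08; 1 0.02 -0.07 0.02 0 0 0.18; 1 0.035 -0.11 0.02 0 0 0.28; 1 0.05 -0.15 0.02 0 0 0.38; 1 0.063 -0.19 0.02 0 0 0.48; 1 0.076 -0.23 0.02 0 0 0.58; 1 0.09 -0.27 0.02 0 0 0.68; 1 0.103 -0.31 0.02 0 0 0.76; 1 0.117 -0.35 0.02 0 0 0.83; 1 0.13 -0.385 0.02 0 0 0.83")

```text
time_s: 2.15
eef_pos: [0.539, -0.106, 0.4202]
eef_rot: [0.641, -0.299, 0.641, 0.299]
force: [0.9, 0.6, 0.2]
finger_gap: 1.0
```

Emit:
arm_command(commands="1 0.01 -0.03 0 0 0 0; 1 0.022 -0.06 0 0 0 0; 1 0.034 -0.083 0 0 0 0; 1 0.034 -0.083 0 0 0 0; 1 0.034 -0.083 0 0 0 0")

```text
time_s: 2.57
eef_pos: [0.5726, -0.1902, 0.4193]
eef_rot: [0.642, -0.295, 0.643, 0.296]
force: [-0.1, 0.2, 0.2]
finger_gap: 1.002
```

```bash
python3 - <<'E'
from h import *
im,p=snap('wrist','w2');s=bot.sense();print(s['time_s'],s['eef_pos'],p['xyz'],p['attitude'],s['joint_positions'])
import json;json.dump({k:np.array(v).tolist() for k,v in p.items()},open('w2.json','w'))
cv2.imwrite('pics/w2c.png',cv2.resize(im[60:360,140:540,::-1],(800,600),interpolation=2))
E
```

```text
2.6167 [ 0.57262522 -0.18840636  0.41963606] [ 0.52629277 -0.24385255  0.54341544] [ 0.34396167 -0.04770236 -0.13173685  0.928472  ] [ 0.05702974  0.31608883  0.24955767  1.35049247 -0.07813158  1.48569798
  2.73787968]
```

View pics/w2c.png

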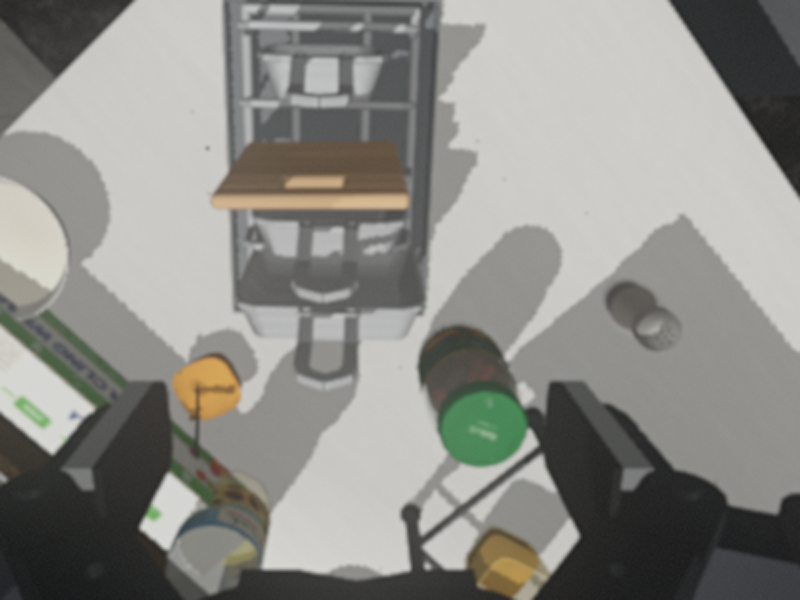

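```bash
python3 - <<'E'
from h import *
np.set_printoptions(precision=4,suppress=True)
import json;p=json.load(open('w2.json'));s=vision.camera_params('side')
P={}
for n,a,b,z in[('S',(383.25,244),(300.5,109.5),.19),('M',(381.5,216.75),(301.5,208),.2006),('L',(381.25,203.25),(303,252),.211)]:
    P[n]=plane(p,*b,z=z);print(n,tri(s,a,p,b),'plane',P[n])
    # arch sides: +-20mm
d=P['L']-P['S'];print(np.degrees(np.arctan2(d[1],d[0])))
# rack sides in w2: left/right tray edges
for q in[(112,0),(117,155)],[(218,0),(212,155)]:
    a,b=[plane(p,140+u if 0 else 140+u*1.0,60+v,z=.01) for u,v in q];print(a,b,np.degrees(np.arctan2(*(b-a)[1::-1])))
# board rim: top front edge
a=plane(p,140+106,60+101,z=.166);b=plane(p,140+204,60+101,z=.166);print('board',a,b,np.degrees(np.arctan2(*(b-a)[1::-1]))) 
# jaws yaw
T=quat(bot.sense()['eef_rot']).as_matrix();print(T)
E
```

```text
S (array([ 0.5433, -0.2559,  0.1875]), np.float64(0.004349864769441449)) plane [ 0.5416 -0.2544  0.19  ]
M (array([ 0.6135, -0.1717,  0.196 ]), np.float64(0.001030607782600053)) plane [ 0.612  -0.1724  0.2006]
L (array([ 0.6451, -0.1331,  0.208 ]), np.float64(0.0017882270994455493)) plane [ 0.6434 -0.1335  0.211 ]
49.906533871551396
[ 0.5575 -0.3649  0.01  ] [ 0.7286 -0.1746  0.01  ] 48.02053724457274
[ 0.4318 -0.257   0.01  ] [ 0.5998 -0.0639  0.01  ] 48.96193994640125
board [ 0.6319 -0.2532  0.166 ] [ 0.5424 -0.1763  0.166 ] 139.34211817961483
[[-0.0009 -0.7615  0.6482]
 [ 0.0013  0.6482  0.7615]
 [-1.      0.0015  0.0004]]
```

```bash
python3 - <<'E'
from h import *
np.set_printoptions(precision=4,suppress=True)
print(tri(vision.camera_params('top'),(357,107),vision.camera_params('side'),(418,160)))
E
```

```text
(array([ 0.8711, -0.0315,  0.2491]), np.float64(0.002520425768560414))
```

Emit:
arm_command(commands="1 0 0 0 0 0 -0.12; 1 0.01 0.01 0 0 0 -0.24; 1 0.02 0.02 0 0 0 -0.36; 1 0.03 0.03 0 0 0 -0.48; 1 0.04 0.04 0 0 0 -0.6; 1 0.05 0.045 0 0 0 -0.72; 1 0.06 0.05 0 0 0 -0.84; 1 0.07 0.06 0 0 0 -0.96; 1 0.082 0.07 0 0 0 -1.08; 1 0.082 0.07 0 0 0 -1.2")

```text
time_s: 3.45
eef_pos: [0.6555, -0.1122, 0.4187]
eef_rot: [0.696, 0.118, 0.698, -0.116]
force: [0.3, 0.9, -0.5]
finger_gap: 1.003
```

Emit:
arm_command(commands="1 0 0 0 0 0 -0.12; 1 0 0 0 0 0 -0.24; 1 0 0 0 0 0 -0.36; 1 0 0 0 0 0 -0.48; 1 0 0 0 0 0 -0.6; 1 0 0 0 0 0 -0.72; 1 0 0 0 0 0 -0.84; 1 0 0 0 0 0 -0.96; 1 0 0 0 0 0 -1.08; 1 0 0 0 0 0 -1.2")

```text
time_s: 4.28
eef_pos: [0.6534, -0.1141, 0.4185]
eef_rot: [0.507, 0.491, 0.51, -0.491]
force: [-0.8, -0.2, -1.4]
finger_gap: 1.006
```

Emit:
arm_command(commands="1 0 0 0 0 0 -0.12; 1 0 0 0 0 0 -0.24; 1 0 0 0 0 0 -0.36; 1 0 0 0 0 0 -0.48; 1 0 0 0 0 0 -0.6; 1 0 0 0 0 0 -0.72; 1 0 0 0 0 0 -0.752; 1 0 0 0 0 0 -0.752; 1 0 0 0 0 0 -0.752")

```text
time_s: 5.03
eef_pos: [0.6537, -0.1146, 0.4176]
eef_rot: [-0.294, -0.641, -0.297, 0.644]
force: [0.7, 0.2, -0.5]
finger_gap: 1.002
```

Emit:
arm_command(commands="1 0 0 -0.03 -0.053 0.046 0; 1 0 -0.004 -0.06 -0.106 0.092 0; 1 -0.001 -0.007 -0.09 -0.106 0.092 0; 1 -0.002 -0.009 -0.118 -0.106 0.092 0; 1 -0.004 -0.011 -0.14 -0.106 0.092 0; 1 -0.006 -0.014 -0.165 -0.106 0.092 0; 1 -0.009 -0.017 -0.195 -0.106 0.092 0; 1 -0.012 -0.02 -0.228 -0.106 0.092 0; 1 -0.012 -0.02 -0.228 -0.106 0.092 0; 1 -0.012 -0.02 -0.228 -0.106 0.092 0")

```text
time_s: 5.87
eef_pos: [0.6428, -0.1382, 0.193]
eef_rot: [-0.313, -0.597, -0.273, 0.687]
force: [0.5, 0.0, 0.5]
finger_gap: 0.997
```

```bash
python3 - <<'E'
from h import *
np.set_printoptions(precision=4,suppress=True)
im,p=snap('wrist','w3');s=bot.sense();print(s['time_s'],s['eef_pos'],s['force'],s['joint_positions']);print(rot(s['eef_rot']))
a=im[150:400,170:470,::-1];b=vision.capture('side')[170:320,330:430,::-1]
o=np.zeros((600,800,3),np.uint8);o[:333,:400]=cv2.resize(a,(400,333),interpolation=2);o[:,400:]=cv2.resize(b,(400,600),interpolation=2);cv2.imwrite('pics/w3c.png',o)
E
```

```text
5.9167 [ 0.6437 -0.1388  0.1946] [ 0.7085 -0.2481  0.0002] [-0.4297  0.7038  0.869   1.5366 -0.4191  1.1931 -0.2224]
[[-0.0889  0.7556 -0.649 ]
 [-0.1061 -0.6551 -0.7481]
 [-0.9904  0.0024  0.1384]]
```

View pics/w3c.png

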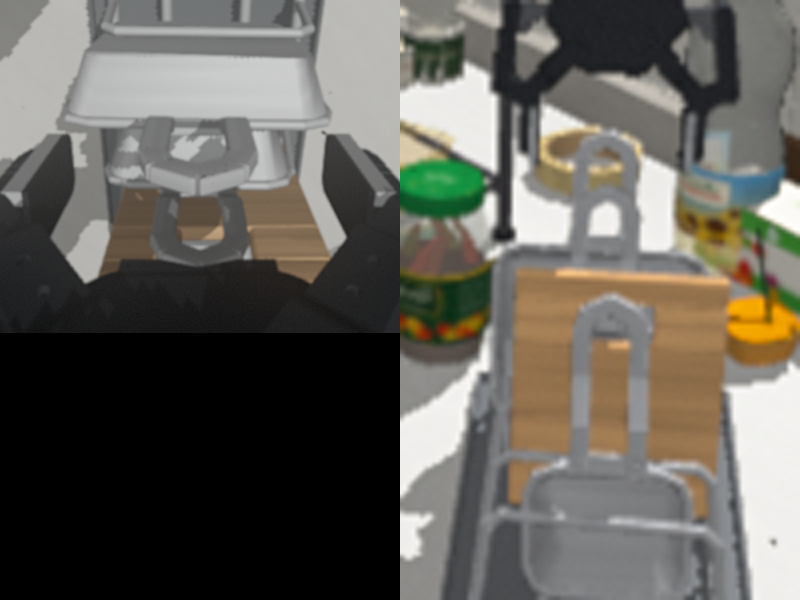

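Emit:
arm_command(commands="1 -0.001 0.002 -0.008 0 0 0; 1 -0.001 0.002 -0.008 0 0 0; -1 -0.001 0.002 -0.008 0 0 0; -1 -0.001 0.002 -0.008 0 0 0; -1 -0.001 0.002 -0.008 0 0 0; -1 -0.001 0.002 -0.008 0 0 0; -1 -0.001 0.002 -0.008 0 0 0; -1 -0.001 0.002 -0.008 0 0 0; -1 -0.001 0.002 -0.008 0 0 0; -1 -0.001 0.002 -0.008 0 0 0", squeeze=45)

```text
time_s: 6.8
eef_pos: [0.6416, -0.1373, 0.1846]
eef_rot: [-0.313, -0.597, -0.272, 0.687]
force: [0.9, 1.5, 4.1]
finger_gap: 0.453
```

Emit:
arm_command(commands="-1 0.001 0.001 0.01 0 0 0; -1 0.003 0.003 0.03 0 0 0; -1 0.005 0.006 0.055 0 0 0; -1 0.008 0.009 0.085 0 0 0; -1 0.01 0.011 0.115 0 0 0; -1 0.01 0.011 0.145 0.02 -0.018 0; -1 0.01 0.011 0.17 0.05 -0.044 0; -1 0.01 0.011 0.19 0.08 -0.07 0; -1 0.01 0.011 0.2 0.106 -0.092 0; -1 0.01 0.011 0.2 0.106 -0.092 0")

```text
time_s: 7.63
eef_pos: [0.6507, -0.1288, 0.3872]
eef_rot: [0.292, 0.646, 0.291, -0.642]
force: [-0.1, -2.6, -3.0]
finger_gap: 0.452
```

```bash
python3 - <<'E'
from h import *
np.set_printoptions(precision=4,suppress=True)
im,p=snap('wrist','w4');snap('side','s4');s=bot.sense();print(s['time_s'],s['eef_pos'],s['force'],s['ft_torque'],s['finger_gap']);print(rot(s['eef_rot']))
a=im[150:400,170:470,::-1];b=cv2.imread('pics/s4.png')[60:300,300:460]
o=np.zeros((600,800,3),np.uint8);o[:333,:400]=cv2.resize(a,(400,333),interpolation=2);o[:,400:]=cv2.resize(b,(400,600),interpolation=2);cv2.imwrite('pics/w4c.png',o)
E
```

```text
7.7333 [ 0.6506 -0.1265  0.3834] [ 0.7752  0.7422 -3.6134] [-0.0489  0.0324 -0.0145] 0.46094227244416275
[[-0.0015  0.7536 -0.6573]
 [ 0.0007 -0.6573 -0.7536]
 [-1.     -0.0016  0.0005]]
```

View pics/w4c.png

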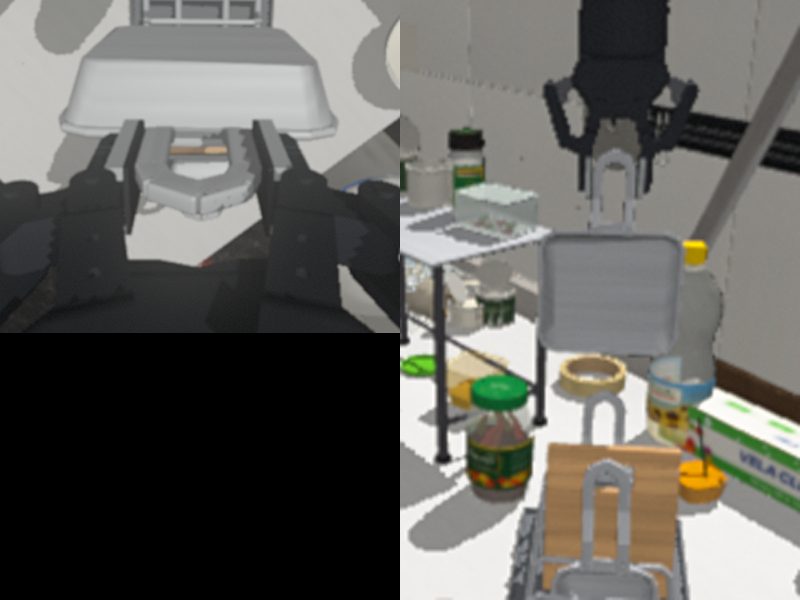

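```bash
python3 - <<'E'
from h import *
np.set_printoptions(precision=4,suppress=True)
s=bot.sense();p=vision.camera_params('wrist');q=vision.camera_params('side')
X,e=tri(q,(385.2,120.5),p,(320,306));print(X,e,X-s['eef_pos'],rot(s['eef_rot']).T@(X-s['eef_pos']),s['joint_positions'])
# bottom of bowl in side: mid bottom edge y=350
Y=plane(q,300+207/2.5,60+352/2.5,y=X[1]); print(Y, X-Y)
E
```

```text
[ 0.6512 -0.1256  0.4086] 0.00033149334269702346 [0.0005 0.0009 0.0252] [-0.0252 -0.0002 -0.001 ] [-0.4034  0.5356  0.9123  1.2943 -0.4165  1.5067 -0.2535]
[ 0.6578 -0.1256  0.2085] [-0.0067  0.      0.2   ]
```

Emit:
arm_command(commands="-1 -0.01 0.006 0 0 0 -0.05; -1 -0.03 0.018 0 0 0 -0.13; -1 -0.055 0.035 0 0 0 -0.22; -1 -0.08 0.05 0 0 0 -0.31; -1 -0.105 0.067 0 0 0 -0.4; -1 -0.13 0.083 0 0 0 -0.49; -1 -0.15 0.1 0 0 0 -0.58; -1 -0.17 0.12 0 0 0 -0.67; -1 -0.19 0.14 0 0 0 -0.75; -1 -0.2 0.165 0 0 0 -0.803")

```text
time_s: 8.57
eef_pos: [0.4523, 0.0328, 0.3828]
eef_rot: [-0.023, -0.705, -0.022, 0.708]
force: [0.2, 0.8, -2.3]
finger_gap: 0.456
```

Emit:
arm_command(commands="-1 -0.002 0.025 0 0 0 0; -1 -0.005 0.055 0 0 0 0; -1 -0.008 0.085 0 0 0 0; -1 -0.011 0.115 0 0 0 0; -1 -0.013 0.145 0 0 0 0; -1 -0.015 0.17 0 0 0 0; -1 -0.015 0.19 0 0 0 0; -1 -0.015 0.205 0 0 0 0; -1 -0.015 0.21 0 0 0 0; -1 -0.015 0.211 0 0 0 0")

```text
time_s: 9.4
eef_pos: [0.4389, 0.2445, 0.3837]
eef_rot: [-0.025, -0.706, -0.023, 0.707]
force: [0.4, -0.5, -2.8]
finger_gap: 0.452
```

```bash
python3 - <<'E'
from h import *
np.set_printoptions(precision=4,suppress=True)
s=bot.sense();print(s['time_s'],s['eef_pos'],s['force'],s['finger_gap'],s['joint_positions']);print(rot(s['eef_rot']))
E
```

```text
9.4 [0.4389 0.2445 0.3837] [ 0.3857 -0.4614 -2.7685] 0.45191724664480976 [-1.5203  0.2054  1.1236  1.698  -0.1869  1.3593 -1.8672]
[[-0.0009  0.0686 -0.9976]
 [-0.0028 -0.9976 -0.0686]
 [-1.      0.0027  0.0011]]
```

Emit:
arm_command(commands="-1 0 0.002 -0.02 0 0 -0.006; -1 0 0.005 -0.045 0 0 -0.013; -1 0 0.005 -0.075 0 0 -0.013; -1 0 0.005 -0.1 0 0 -0.013; -1 0 0.005 -0.115 0 0 -0.013; -1 0 0.005 -0.124 0 0 -0.013; -1 0 0.005 -0.124 0 0 -0.013; -1 0 0.005 -0.124 0 0 -0.013")

```text
time_s: 10.07
eef_pos: [0.4398, 0.2478, 0.2612]
eef_rot: [0.019, 0.707, 0.019, -0.707]
force: [-0.1, 0.1, -3.1]
finger_gap: 0.458
```

```bash
python3 - <<'E'
from h import *
np.set_printoptions(precision=4,suppress=True)
im,p=snap('wrist','w5');snap('side','s5');s=bot.sense();print(s['time_s'],s['eef_pos'],s['force'])
a=im[150:400,170:470,::-1];b=cv2.imread('pics/s5.png')[90:210,200:310]
o=np.zeros((600,800,3),np.uint8);o[:333,:400]=cv2.resize(a,(400,333),interpolation=2);o[:436,400:]=cv2.resize(b,(400,436),interpolation=2);cv2.imwrite('pics/w5c.png',o)
E
```

```text
10.1667 [0.4402 0.2485 0.2619] [-0.006   0.3057 -4.0311]
```

View pics/w5c.png

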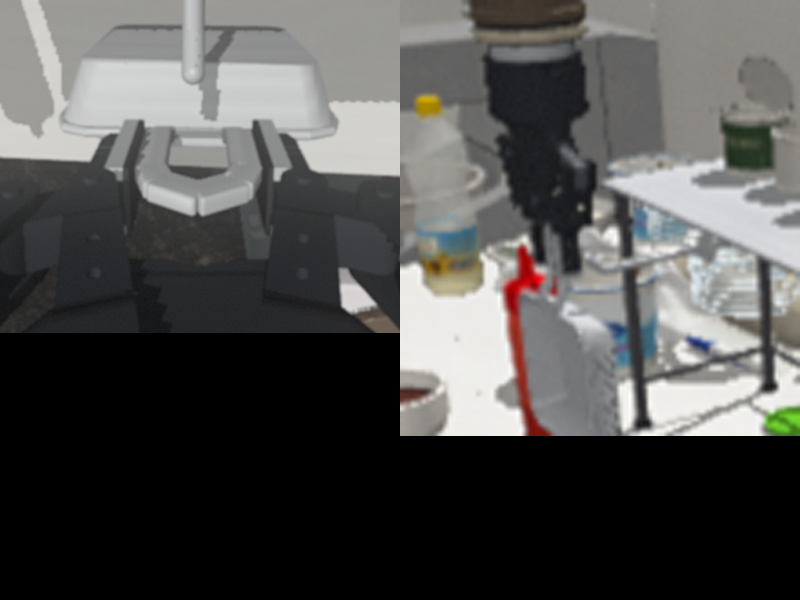

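Emit:
arm_command(commands="-1 0.008 0.003 0 0 0 0; -1 0.02 0.004 0 0 0 0; -1 0.035 0.005 0 0 0 0; -1 0.05 0.006 0 0 0 0; -1 0.065 0.007 0 0 0 0; -1 0.076 0.007 -0.005 0 0 0; -1 0.08 0.007 -0.015 0 0 0; -1 0.08 0.007 -0.025 0 0 0; -1 0.08 0.007 -0.031 0 0 0; -1 0.08 0.007 -0.031 0 0 0")

```text
time_s: 11.0
eef_pos: [0.5178, 0.2557, 0.2278]
eef_rot: [-0.02, -0.706, -0.019, 0.708]
force: [0.2, 0.7, -3.1]
finger_gap: 0.454
```

Emit:
arm_command(commands="-1 0 -0.001 -0.001 0 0 0; -1 0 -0.001 -0.002 0 0 0; -1 0 -0.001 -0.002 0 0 0; -1 0 -0.001 -0.002 0 0 0")

```text
time_s: 11.33
eef_pos: [0.5194, 0.2549, 0.2281]
eef_rot: [0.019, 0.707, 0.019, -0.707]
force: [-0.2, 0.2, -3.4]
finger_gap: 0.454
```

Emit:
arm_command(commands="-1 0 0 -0.001 0 0 0; -1 0 0 -0.002 0 0 0; -1 0 0 -0.002 0 0 0; -1 0 0 -0.002 0 0 0")

```text
time_s: 11.67
eef_pos: [0.5195, 0.2547, 0.2258]
eef_rot: [0.019, 0.707, 0.019, -0.707]
force: [0.5, 0.4, -3.4]
finger_gap: 0.455
```

Emit:
arm_command(commands="-1 0 0 -0.001 0 0 0; -1 0 0 -0.002 0 0 0; -1 0 0 -0.002 0 0 0; -1 0 0 -0.002 0 0 0")

```text
time_s: 12.0
eef_pos: [0.5199, 0.2547, 0.2251]
eef_rot: [0.019, 0.707, 0.02, -0.707]
force: [-4.6, -0.4, 10.5]
finger_gap: 0.457
```

Emit:
arm_command(commands="-1 0 0 -0.001 0 0 0; -1 0 0 -0.002 0 0 0; -1 0 0 -0.002 0 0 0; -1 0 0 -0.002 0 0 0")

```text
time_s: 12.33
eef_pos: [0.5202, 0.2548, 0.2246]
eef_rot: [0.018, 0.707, 0.02, -0.706]
force: [-10.5, -2.2, 28.0]
finger_gap: 0.454
```

Emit:
arm_command(commands="-1 0 0 0.004 0 0 0; -1 0.007 0 0.004 0 0 0; -1 0.014 0.001 0.004 0 0 0; -1 0.021 0.001 0.004 0 0 0; -1 0.021 0.001 0.003 0 0 0; 0.3 0.021 0.001 0.002 0 0 0; 0.5 0.021 0.001 0.002 0 0 0; 0.5 0.021 0.001 0.002 0 0 0; 0.5 0.021 0.001 0.002 0 0 0; 0.5 0.021 0.001 0.002 0 0 0")

```text
time_s: 13.17
eef_pos: [0.5403, 0.2559, 0.2236]
eef_rot: [-0.019, -0.707, -0.019, 0.707]
force: [0.6, 0.3, -0.0]
finger_gap: 0.747
```

```bash
python3 - <<'E'
from h import *
np.set_printoptions(precision=4,suppress=True)
im,p=snap('wrist','w6');snap('side','s6');s=bot.sense();print(s['time_s'],s['eef_pos'],s['force'],s['finger_gap'])
a=im[150:400,170:470,::-1];b=cv2.imread('pics/s6.png')[90:240,230:340]
o=np.zeros((600,800,3),np.uint8);o[:333,:400]=cv2.resize(a,(400,333),interpolation=2);o[:545,400:]=cv2.resize(b,(400,545),interpolation=2);cv2.imwrite('pics/w6c.png',o)
E
```

```text
13.2667 [0.5403 0.2558 0.2237] [-0.7887 -0.6318 -0.1892] 0.7479940764362621
```

View pics/w6c.png

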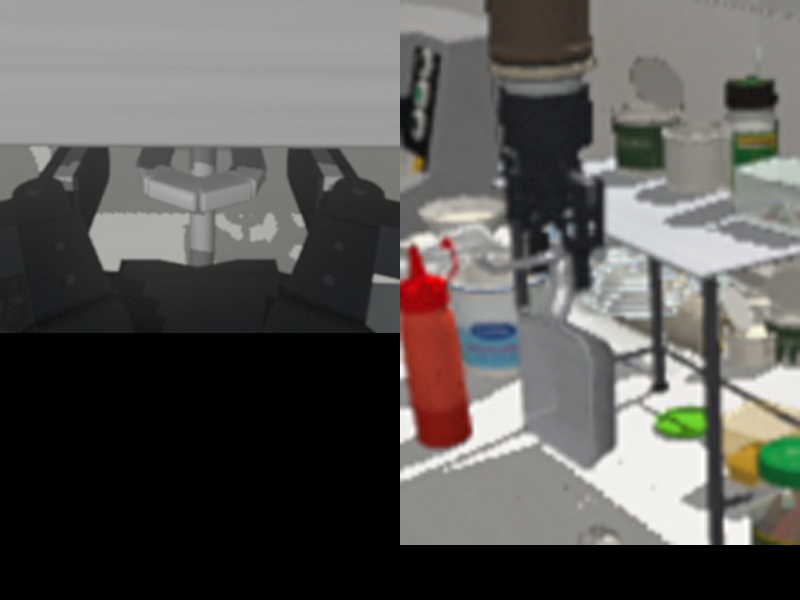

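Emit:
arm_command(commands="0.5 0 0 0.035 0 0 0; 0.5 0 0 0.075 0 0 0; 1 0 0 0.115 0 0 0; 1 0 0 0.15 0 0 0.05; 1 -0.015 -0.025 0.165 0 0 0.15; 1 -0.025 -0.06 0.165 0 0 0.25; 1 -0.03 -0.095 0.165 0 0 0.35; 1 -0.03 -0.13 0.165 0 0 0.45; 1 -0.03 -0.165 0.165 0 0 0.55; 1 -0.03 -0.2 0.165 0 0 0.65")

```text
time_s: 14.1
eef_pos: [0.5099, 0.0542, 0.389]
eef_rot: [0.245, 0.663, 0.246, -0.663]
force: [1.9, 0.2, 0.7]
finger_gap: 1.002
```

Emit:
arm_command(commands="1 0.015 -0.03 0 0 0 0.08; 1 0.03 -0.06 0 0 0 0.15; 1 0.047 -0.09 0 0 0 0.15; 1 0.063 -0.12 0 0 0 0.15; 1 0.08 -0.15 0 0 0 0.15; 1 0.095 -0.18 0 0 0 0.15; 1 0.105 -0.2 0 0 0 0.15; 1 0.11 -0.215 0 0 0 0.15; 1 0.11 -0.215 0 0 0 0.15; 1 0.11 -0.215 0 0 0 0.15")

```text
time_s: 14.93
eef_pos: [0.6202, -0.1604, 0.3884]
eef_rot: [-0.292, -0.644, -0.292, 0.644]
force: [0.6, -0.0, 0.7]
finger_gap: 1.006
```

```bash
python3 - <<'E'
from h import *
np.set_printoptions(precision=4,suppress=True)
s=bot.sense();print(s['time_s'],s['eef_pos'],s['force'],s['joint_positions']);print(rot(s['eef_rot']))
im,p=snap('wrist','w7');q=proj(p,[.6125,-.172,.199]);print(q)
E
```

```text
14.9333 [ 0.6202 -0.1604  0.3884] [ 0.6288 -0.0265  0.7056] [-0.3758  0.4859  0.912   1.3489 -0.3789  1.4866 -0.2093]
[[-0.0006  0.7526 -0.6585]
 [-0.0006 -0.6585 -0.7526]
 [-1.     -0.      0.0008]]
[320.9308 192.1703]
```

Emit:
arm_command(commands="1 0 -0.002 -0.03 -0.053 0.046 0; 1 0 -0.003 -0.06 -0.106 0.092 0; 1 0 -0.004 -0.09 -0.106 0.092 0; 1 -0.001 -0.005 -0.115 -0.106 0.092 0; 1 -0.003 -0.008 -0.14 -0.106 0.092 0; 1 -0.006 -0.011 -0.17 -0.106 0.092 0; 1 -0.009 -0.014 -0.2 -0.106 0.092 0; 1 -0.01 -0.015 -0.215 -0.106 0.092 0; 1 -0.01 -0.015 -0.215 -0.106 0.092 0; 1 -0.01 -0.015 -0.215 -0.106 0.092 0")

```text
time_s: 15.82
eef_pos: [0.6104, -0.1728, 0.1737]
eef_rot: [-0.313, -0.596, -0.272, 0.687]
force: [0.0, 0.4, 0.5]
finger_gap: 1.001
```

Emit:
arm_command(commands="0 0 0 0 0 0 0; -1 0 0 0 0 0 0; -1 0 0 0 0 0 0; -1 0 0 0 0 0 0; -1 0 0 0 0 0 0; -1 0 0 0 0 0 0; -1 0 0 0 0 0 0", squeeze=45)

```text
time_s: 16.4
eef_pos: [0.6111, -0.1743, 0.1746]
eef_rot: [-0.313, -0.597, -0.271, 0.687]
force: [-0.1, 1.4, 6.7]
finger_gap: 0.456
```

```bash
python3 - <<'E'
from h import *
np.set_printoptions(precision=4,suppress=True)
s=bot.sense();print(s['time_s'],s['eef_pos'],s['force'],s['finger_gap']);print(rot(s['eef_rot']))
E
```

```text
16.4 [ 0.6111 -0.1743  0.1746] [-0.1066  1.4303  6.6725] 0.45598451588362
[[-0.0899  0.7543 -0.6504]
 [-0.1058 -0.6566 -0.7468]
 [-0.9903  0.0017  0.1389]]
```

Emit:
arm_command(commands="-1 0.001 0.001 0.01 0 0 0; -1 0.003 0.003 0.03 0 0 0; -1 0.005 0.006 0.055 0 0 0; -1 0.008 0.009 0.085 0 0 0; -1 0.01 0.011 0.115 0 0 0; -1 0.01 0.011 0.145 0.02 -0.018 0; -1 0.01 0.011 0.175 0.05 -0.044 0; -1 0.01 0.011 0.2 0.08 -0.07 0; -1 0.01 0.011 0.21 0.106 -0.092 0; -1 0.01 0.011 0.21 0.106 -0.092 0")

```text
time_s: 17.23
eef_pos: [0.6199, -0.166, 0.3868]
eef_rot: [0.293, 0.646, 0.291, -0.642]
force: [-0.1, -0.5, -1.9]
finger_gap: 0.452
```

```bash
python3 - <<'E'
from h import *
np.set_printoptions(precision=4,suppress=True)
s=bot.sense();print(s['time_s'],s['eef_pos'],s['force'],s['finger_gap']);print(rot(s['eef_rot']))
snap('wrist','w8');snap('side','s8')
for f in('w4','w8'):
    g=cv2.imread(f'pics/{f}.png').mean(2);print(f,g[270:325,320].astype(int));print(g[290,255:385].astype(int))
E
```

```text
17.2333 [ 0.6199 -0.166   0.3868] [-0.0929 -0.5385 -1.9399] 0.45226996558438387
[[ 0.0056  0.7517 -0.6595]
 [ 0.0001 -0.6595 -0.7517]
 [-1.      0.0041 -0.0037]]
w4 [131 146 170 190 196 198 199 200 202 202 201 199 198 191 170 144 133 134
 136 134 133 131 133 137 137 140 140 141 144 151 151 150 149 148 147 147
 146 147 146 141 136 143 153 155 156 165 182 191 191 191 191 191 192 191
 191]
[ 61  60  60  61  58  57  60  63  68  68  69  65  58  54  55  57  54  55
  66  87 106 121 144 160 161 155 162 169 171 172 171 171 170 168 164 160
 156 151 147 142 140 136 136 136 134 135 136 135 136 135 136 136 135 135
 134 134 135 134 133 132 134 135 134 135 135 133 132 132 131 132 131 132
 133 133 132 133 133 134 134 134 134 135 135 135 136 135 137 137 140 143
 146 150 153 159 163 166 169 172 175 173 163 139 120 115 107  94  89  82
  70  58  54  54  54  55  55  55  56  57  58  57  53  55  53  54  54  58
  59  57  59  56]
w8 [129 134 137 131 132 150 161 162 161 171 187 195 196 189 167 141 130 133
 133 132 130 131 132 137 139 142 144 149 151 151 151 149 149 147 148 146
 146 149 160 174 187 192 192 191 192 192 192 192 192 191 191 191 192 188
 172]
[ 62  60  60  62  61  57  58  62  67  72  70  66  60  55  56  56  54  55
  56  68  86 106 122 143 162 165 161 166 172 174 174 174 175 174 172 171
 167 163 160 156 150 146 143 139 137 136 135 133 136 135 134 135 135 134
 135 134 134 134 133 133 133 132 132 132 131 130 130 130 130 131 130 128
 125 125 127 132 133 133 133 131 125 126 130 133 136 138 140 140 144 151
 158 163 165 170 173 175 177 179 179 176 162 139 123 110  96  89  83  73
  58  52  51  49  49  51  47  53  53  54  54  54  52  50  48  50  52  56
  56  55  54  53]
```

Emit:
arm_command(commands="-1 -0.01 0.006 0 0 0 -0.05; -1 -0.03 0.018 0 0 0 -0.13; -1 -0.055 0.035 0 0 0 -0.22; -1 -0.08 0.052 0 0 0 -0.31; -1 -0.105 0.07 0 0 0 -0.4; -1 -0.125 0.09 0 0 0 -0.49; -1 -0.14 0.113 0 0 0 -0.58; -1 -0.155 0.14 0 0 0 -0.67; -1 -0.165 0.168 0 0 0 -0.75; -1 -0.17 0.196 0 0 0 -0.796")

```text
time_s: 18.17
eef_pos: [0.4489, 0.0318, 0.382]
eef_rot: [-0.021, -0.706, -0.019, 0.708]
force: [0.8, 0.1, -1.8]
finger_gap: 0.45
```

Emit:
arm_command(commands="-1 -0.002 0.028 0 0 0 0; -1 -0.005 0.058 0 0 0 0; -1 -0.008 0.088 0 0 0 0; -1 -0.011 0.118 0 0 0 0; -1 -0.011 0.148 0 0 0 0; -1 -0.011 0.175 0 0 0 0; -1 -0.011 0.198 0 0 0 0; -1 -0.011 0.212 -0.01 0 0 0; -1 -0.011 0.219 -0.02 0 0 0; -1 -0.011 0.219 -0.02 0 0 0")

```text
time_s: 19.0
eef_pos: [0.4375, 0.2522, 0.3601]
eef_rot: [-0.024, -0.705, -0.021, 0.708]
force: [-0.1, 0.2, -1.8]
finger_gap: 0.453
```

```bash
python3 - <<'E'
from h import *
np.set_printoptions(precision=4,suppress=True)
s=bot.sense();print(s['time_s'],s['eef_pos'],s['force'],s['finger_gap']);print(rot(s['eef_rot']))
E
```

```text
19.0 [0.4375 0.2522 0.3601] [-0.0731  0.1742 -1.7637] 0.45341668208273667
[[-0.0039  0.0638 -0.998 ]
 [-0.0053 -0.9979 -0.0638]
 [-1.      0.0051  0.0043]]
```

Emit:
arm_command(commands="-1 0 0 -0.02 0 0 0; -1 0 0 -0.045 0 0 -0.008; -1 0 0 -0.07 0 0 -0.008; -1 0 0 -0.09 0 0 -0.008; -1 0 0 -0.099 0 0 -0.008; -1 0 0 -0.099 0 0 -0.008; -1 0 0 -0.099 0 0 -0.008")

```text
time_s: 19.58
eef_pos: [0.4398, 0.2498, 0.265]
eef_rot: [-0.018, -0.707, -0.018, 0.707]
force: [1.1, -0.1, -1.7]
finger_gap: 0.458
```

Emit:
arm_command(commands="-1 0.008 0 0 0 0 0; -1 0.02 0 0 0 0 0; -1 0.035 0.001 0 0 0 0; -1 0.05 0.002 0 0 0 0; -1 0.06 0.002 0 0 0 0; -1 0.06 0.002 -0.008 0 0 0; -1 0.06 0.002 -0.016 0 0 0; -1 0.06 0.002 -0.024 0 0 0; -1 0.06 0.002 -0.031 0 0 0; -1 0.06 0.002 -0.031 0 0 0")

```text
time_s: 20.42
eef_pos: [0.498, 0.2526, 0.2318]
eef_rot: [-0.019, -0.706, -0.018, 0.708]
force: [-1.0, -0.4, -2.1]
finger_gap: 0.458
```

Emit:
arm_command(commands="-1 0 0 -0.002 0 0 0; -1 0 0 -0.003 0 0 0; -1 0 0 -0.003 0 0 0; -1 0 0 -0.003 0 0 0")

```text
time_s: 20.75
eef_pos: [0.4997, 0.2527, 0.2309]
eef_rot: [0.018, 0.707, 0.019, -0.707]
force: [0.5, 0.1, -1.7]
finger_gap: 0.456
```

Emit:
arm_command(commands="-1 0 0 -0.002 0 0 0; -1 0 0 -0.004 0 0 0; -1 0.008 0 -0.004 0 0 0; -1 0.016 0.001 -0.004 0 0 0; -1 0.024 0.001 -0.004 0 0 0; -1 0.032 0.002 -0.004 0 0 0; -1 0.038 0.002 -0.004 0 0 0; -1 0.042 0.002 -0.004 0 0 0; -1 0.042 0.002 -0.004 0 0 0")

```text
time_s: 21.5
eef_pos: [0.5422, 0.2546, 0.2275]
eef_rot: [0.018, 0.707, 0.019, -0.707]
force: [-0.9, -1.2, 5.4]
finger_gap: 0.451
```

```bash
python3 - <<'E'
from h import *
np.set_printoptions(precision=4,suppress=True)
im,p=snap('wrist','w9');snap('side','s9');s=bot.sense();print(s['time_s'],s['eef_pos'],s['force'],s['finger_gap'])
a=im[150:400,170:470,::-1];b=cv2.imread('pics/s9.png')[90:240,230:340]
o=np.zeros((600,800,3),np.uint8);o[:333,:400]=cv2.resize(a,(400,333),interpolation=2);o[:545,400:]=cv2.resize(b,(400,545),interpolation=2);cv2.imwrite('pics/w9c.png',o)
E
```

```text
21.6 [0.5424 0.2546 0.2275] [-1.2431 -0.8682  5.2354] 0.452784083370188
```

View pics/w9c.png

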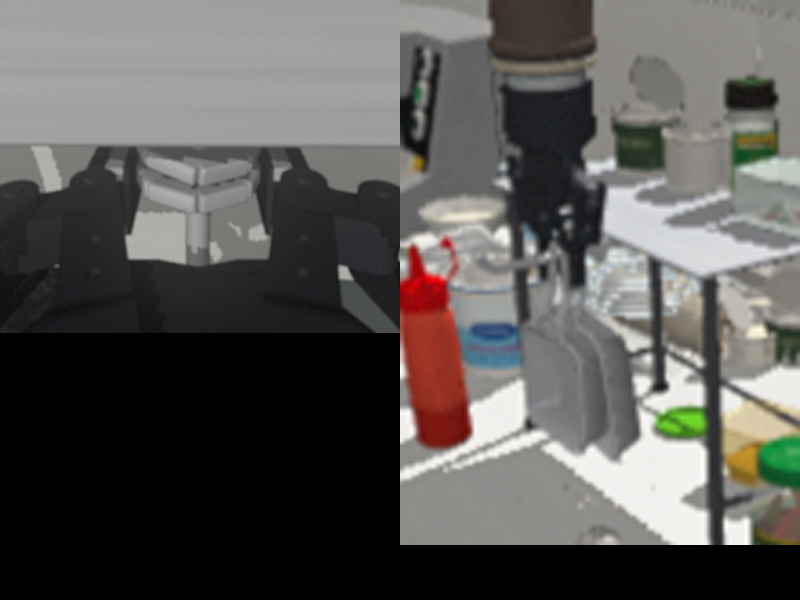

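Emit:
arm_command(commands="-1 0 0 -0.001 0 0 0; 0.3 0 0 -0.001 0 0 0; 0.5 0 0 -0.001 0 0 0; 0.5 0 0 -0.001 0 0 0; 0.5 0 0 -0.001 0 0 0; 0.5 0 0 0.02 0 0 0; 0.5 0 0 0.055 0 0 0; 0.5 0 0 0.095 0 0 0; 1 0 0 0.13 0 0 0; 1 0 0 0.16 0 0 0")

```text
time_s: 22.43
eef_pos: [0.5419, 0.2543, 0.3893]
eef_rot: [0.018, 0.707, 0.018, -0.706]
force: [1.1, 0.9, -0.1]
finger_gap: 0.991
```

Emit:
arm_command(commands="1 -0.015 -0.025 0 0 0 0.1; 1 -0.025 -0.06 0 0 0 0.2; 1 -0.03 -0.095 0 0 0 0.3; 1 -0.03 -0.13 0 0 0 0.4; 1 -0.03 -0.165 0 0 0 0.5; 1 -0.03 -0.2 0 0 0 0.6; 1 -0.03 -0.235 0 0 0 0.7; 1 -0.025 -0.27 0 0 0 0.8; 1 -0.02 -0.305 0 0 0 0.8; 1 -0.015 -0.34 0 0 0 0.8")

```text
time_s: 23.27
eef_pos: [0.5265, -0.0871, 0.3869]
eef_rot: [0.293, 0.644, 0.293, -0.643]
force: [1.5, 0.1, 0.1]
finger_gap: 1.001
```

Emit:
arm_command(commands="1 0.006 -0.035 0 0 0 0; 1 0.012 -0.07 0 0 0 0; 1 0.018 -0.105 0 0 0 0; 1 0.021 -0.135 0 0 0 0; 1 0.024 -0.16 0 0 0 0; 1 0.024 -0.16 0 0 0 0; 1 0.024 -0.16 0 0 0 0")

```text
time_s: 23.85
eef_pos: [0.55, -0.2474, 0.3864]
eef_rot: [-0.291, -0.644, -0.291, 0.645]
force: [-0.3, 0.9, -1.2]
finger_gap: 1.002
```

```bash
python3 - <<'E'
from h import *
np.set_printoptions(precision=4,suppress=True)
s=bot.sense();print(s['time_s'],s['eef_pos'],s['force'],s['joint_positions']);print(rot(s['eef_rot']))
im,p=snap('wrist','w10');q=proj(p,[.5433,-.253,.1893]);print(q)
g=im.astype(float).mean(2);u=int(q[0])
for r in range(150,250,4):print(r,g[r,u-40:u+40:4].astype(int))
E
```

```text
23.85 [ 0.55   -0.2474  0.3864] [-0.2745  0.9424 -1.1992] [-0.2734  0.4097  0.9276  1.4537 -0.326   1.4404 -0.0659]
[[-0.0008  0.7503 -0.6611]
 [-0.001  -0.6611 -0.7503]
 [-1.      0.      0.0012]]
[317.7898 185.4681]
150 [136  99 100  98  97  96 136  96  96  94  96  96  97  97  95 137  95  97
  96 138]
154 [136  99 100  99  98  97 136  96  97  97  96  97  96  96  95 135  94  96
 134 137]
158 [109 101  98 100  98  98 136  98  97  98  96  96  96  98  98 134  95 126
 137 138]
162 [117 106 107 104 103 103 135 102 100 101  99 100  99  99  98 131 109 136
 136 134]
166 [128 128 130 129 130 131 131 131 131 133 132 131 133 132 132 132 131 181
 189 191]
170 [138 101 101 100 100 121 156 171 190 191 188 178 187 204 201 202 203 149
 103 117]
174 [138 101 101 101 100 163 200 207 207 207 209 210 210 212 213 214 210 170
 112 133]
178 [138 101 101 107 105 179 201 208 209 209 210 211 212 213 215 215 211 181
 135 134]
182 [135 115 124 106 134 186 198 140 145 182 189 190 191 158 145 191 211 189
 147 129]
186 [135 104 103 109 162 191 187 168 182 184 189 189 190 189 172 180 210 189
 161 137]
190 [133 119
[... 592 characters left out ...]
207]
218 [153 153 153 153 155 152 152 158 152 152 154 153 155 150 176 204 206 206
 207 206]
222 [201 200 203 153 179 202 201 207 207 207 208 207 206 204 206 206 207 206
 205 208]
226 [203 177 153 163 208 208 208 207 207 207 207 208 207 207 206 206 206 206
 206 207]
230 [154 161 182 207 207 208 208 208 207 207 207 207 207 206 206 206 206 206
 206 206]
234 [208 207 207 207 207 207 207 207 208 207 208 207 207 207 205 206 206 206
 206 206]
238 [206 208 207 207 207 207 207 207 207 208 207 206 207 206 206 206 206 207
 206 205]
242 [207 206 208 207 207 207 206 207 208 206 207 207 208 206 205 206 206 206
 206 206]
246 [207 207 206 208 207 207 206 206 207 207 206 208 207 206 205 206 206 206
 206 201]
```

```bash
python3 - <<'E'
import cv2,numpy as np
g=cv2.imread('pics/w10.png').mean(2)
ch=" .:-=+*#%@"
for r in range(120,222,2):print(r,''.join(ch[min(9,int((v-80)/14)) if v>80 else 0] for v in g[r,262:378]))
E
```

```text
120 +=-..:----::=*#*+=--:::----------::.:=*##+-------------------:--------:..:=*#*+-:--==========-:. .:=*##*=-==--..-*%@
122 +=-:. ......=+**+-:...............  .=*##*-..............................:+*##+=--------==-=---:..:=*#*+=====-:-=*%%
124 #+=-:....::-=+++++==-====---==-==-=-=+*#**+===================++++++++++++**#*************************#*****##*#####
126 %*=----==*###################%###%%%#%%%%%%%%%%%%%##################################################################
128 %#+----=+#%%%%%%%%%%%%%%%%%%%%%%%%%%%%%%%%%%%%%#####################################################################
130 %#+----=+*######################################********************************************************************
132 @%+-----=+***********************+*++++++++++======================-------------------------::::::::::::::::::::::-=
134 %%+-----:::::::::::::..................       .......................:.....                                    .=*%%
136 %#+-----:...:=+=-.                                                                                       .:::..-*%@@
138 %%+=--:
[... 4370 characters left out ...]
++++++++++++++++++++++++++++++++++=+=++++*#%%@@@@@@@@@@%*++*#%%@@@@@@@@@@@@@@@@@@@@@@@@@@@@@@@@
212 @@@%#++#%@@@%%%%#***+++++++++++++++++++++++++++++++++++++**#%%%@@@@@@@@@@@%#*++*%@@@@@@@@@@@@@@@@@@@@@@@@@@@@@@@@@@@
214 @@%#++*#%@@@@@@@@%%%*++++++++++++++++++++++++*###%%%%%%%%%%%@@@@@@@@@%%%%#+++*#%%@@@@@@@@@@@@@@@@@@@@@@@@@@@@@@@@@@@
216 @@@%*+++**##***###*++++++++**####**++++++++++**#########%%%##%%%%##***+++++*%%@@@@@@@@@@@@@@@@@@@@@@@@@@@@@@@@@@@@%@
218 @@@@%#*++++++++++++++++++++++++++++++++++++++++++++++++++++++++++++++++*#%%%@@@@@@@@@@@@@@@@@@@@@@@@@@@@@@@@@@@@@@@@
220 @@@@@@%#*+++++++++++++*##*++++++++++*****##%%%%%%%%%###%%############%%%@@@@@@@@@@@@@@@@@@@@@@@@@@@@@@@@@@%@@@%%@@@@
```

Emit:
arm_command(commands="1 0 0 -0.03 -0.053 0.046 0; 1 0 -0.001 -0.06 -0.106 0.092 0; 1 0 -0.001 -0.09 -0.106 0.092 0; 1 -0.001 -0.002 -0.118 -0.106 0.092 0; 1 -0.003 -0.004 -0.145 -0.106 0.092 0; 1 -0.006 -0.007 -0.175 -0.106 0.092 0; 1 -0.009 -0.01 -0.205 -0.106 0.092 0; 1 -0.01 -0.012 -0.222 -0.106 0.092 0; 1 -0.01 -0.012 -0.222 -0.106 0.092 0; 1 -0.01 -0.012 -0.222 -0.106 0.092 0")

```text
time_s: 24.73
eef_pos: [0.5408, -0.2559, 0.1645]
eef_rot: [-0.312, -0.597, -0.272, 0.687]
force: [0.3, -0.0, 1.2]
finger_gap: 1.005
```

Emit:
arm_command(commands="0 0 0 0 0 0 0; -1 0 0 0 0 0 0; -1 0 0 0 0 0 0; -1 0 0 0 0 0 0; -1 0 0 0 0 0 0; -1 0 0 0 0 0 0; -1 0 0 0 0 0 0", squeeze=45)

```text
time_s: 25.32
eef_pos: [0.5418, -0.2578, 0.1656]
eef_rot: [-0.313, -0.598, -0.27, 0.687]
force: [1.4, 0.4, 6.4]
finger_gap: 0.45
```

```bash
python3 - <<'E'
from h import *
s=bot.sense();print(s['time_s'],s['eef_pos'],s['force'],s['finger_gap']);snap('wrist','w11')
for f in('w8','w11'):
    g=cv2.imread(f'pics/{f}.png').mean(2);print(f,g[270:325,320].astype(int))
E
```

```text
25.3167 [ 0.54175051 -0.25775426  0.16564836] [1.44973719 0.38393558 6.41413016] 0.44993143366974475
w8 [129 134 137 131 132 150 161 162 161 171 187 195 196 189 167 141 130 133
 133 132 130 131 132 137 139 142 144 149 151 151 151 149 149 147 148 146
 146 149 160 174 187 192 192 191 192 192 192 192 192 191 191 191 192 188
 172]
w11 [187 188 188 188 188 188 188 188 188 189 181 156 127 115 116 117 117 118
 118 119 120 121 124 137 157 172 177 176 174 174 173 173 168 158 136 119
 129 160 180 185 185 185 185 185 185 185 186 185 185 185 185 184 184 184
 185]
```

Emit:
arm_command(commands="-1 0.001 0.001 0.01 0 0 0; -1 0.003 0.003 0.03 0 0 0; -1 0.005 0.006 0.055 0 0 0; -1 0.008 0.009 0.085 0 0 0; -1 0.01 0.011 0.115 0 0 0; -1 0.01 0.011 0.15 0.02 -0.018 0; -1 0.01 0.011 0.18 0.05 -0.044 0; -1 0.01 0.011 0.205 0.08 -0.07 0; -1 0.01 0.011 0.22 0.106 -0.092 0; -1 0.01 0.011 0.22 0.106 -0.092 0")

```text
time_s: 26.2
eef_pos: [0.5498, -0.249, 0.3889]
eef_rot: [0.292, 0.646, 0.29, -0.643]
force: [0.1, -0.8, -1.2]
finger_gap: 0.456
```

```bash
python3 - <<'E'
from h import *
np.set_printoptions(precision=4,suppress=True)
s=bot.sense();print(s['time_s'],s['eef_pos'],s['force'],s['finger_gap']);print(rot(s['eef_rot']))
snap('wrist','w12');snap('side','s12')
g=cv2.imread('pics/w12.png').mean(2);print(g[270:325,320].astype(int))
E
```

```text
26.2 [ 0.5498 -0.249   0.3889] [ 0.075  -0.8386 -1.158 ] 0.45567607324216564
[[ 0.0058  0.7504 -0.661 ]
 [-0.0007 -0.661  -0.7504]
 [-1.      0.0048 -0.0033]]
[204 192 163 120  84  76  73  76  75  76  91 119 139 144 145 143 141 142
 144 144 145 144 142 155 174 187 185 175 170 175 181 183 182 182 183 179
 159 122  91  82  81  82  86  94 109 130 144 137 116  98  90  89  88  90
  91]
```

Emit:
arm_command(commands="-1 -0.004 0.01 0 0 0 -0.05; -1 -0.014 0.035 0 0 0 -0.13; -1 -0.025 0.065 0 0 0 -0.22; -1 -0.036 0.097 0 0 0 -0.31; -1 -0.047 0.129 0 0 0 -0.4; -1 -0.058 0.161 0 0 0 -0.49; -1 -0.069 0.193 0 0 0 -0.58; -1 -0.08 0.225 0 0 0 -0.67; -1 -0.091 0.257 0 0 0 -0.75; -1 -0.1 0.285 0 0 0 -0.795")

```text
time_s: 27.13
eef_pos: [0.4504, 0.0367, 0.3832]
eef_rot: [-0.022, -0.706, -0.021, 0.708]
force: [1.2, 0.4, -0.9]
finger_gap: 0.456
```

Emit:
arm_command(commands="-1 -0.002 0.028 0 0 0 0; -1 -0.005 0.058 0 0 0 0; -1 -0.008 0.088 0 0 0 0; -1 -0.011 0.118 0 0 0 0; -1 -0.011 0.148 -0.01 0 0 0; -1 -0.011 0.175 -0.02 0 0 0; -1 -0.011 0.198 -0.03 0 0 0; -1 -0.011 0.211 -0.03 0 0 0; -1 -0.011 0.215 -0.03 0 0 0; -1 -0.011 0.215 -0.03 0 0 0")

```text
time_s: 27.97
eef_pos: [0.4406, 0.2506, 0.3542]
eef_rot: [-0.024, -0.706, -0.022, 0.707]
force: [0.2, -0.4, -1.7]
finger_gap: 0.452
```

```bash
python3 - <<'E'
from h import *
np.set_printoptions(precision=4,suppress=True)
s=bot.sense();print(s['time_s'],s['eef_pos'],s['force'],s['finger_gap']);print(rot(s['eef_rot']))
E
```

```text
27.9667 [0.4406 0.2506 0.3542] [ 0.2107 -0.3564 -1.74  ] 0.45222672708065387
[[-0.0008  0.0649 -0.9979]
 [-0.0025 -0.9979 -0.0649]
 [-1.      0.0025  0.001 ]]
```

Emit:
arm_command(commands="-1 -0.001 0 -0.02 0 0 0; -1 -0.001 0 -0.045 0 0 -0.008; -1 -0.001 0 -0.07 0 0 -0.008; -1 -0.001 0 -0.085 0 0 -0.008; -1 -0.001 0 -0.092 0 0 -0.008; -1 -0.001 0 -0.092 0 0 -0.008; -1 -0.001 0 -0.092 0 0 -0.008")

```text
time_s: 28.55
eef_pos: [0.4405, 0.2494, 0.2636]
eef_rot: [0.019, 0.707, 0.019, -0.707]
force: [-0.5, -0.6, -0.7]
finger_gap: 0.455
```

Emit:
arm_command(commands="-1 0.008 0 0 0 0 0; -1 0.02 0 0 0 0 0; -1 0.035 0.001 0 0 0 0; -1 0.05 0.002 0 0 0 0; -1 0.059 0.003 0 0 0 0; -1 0.059 0.003 -0.008 0 0 0; -1 0.059 0.003 -0.016 0 0 0; -1 0.059 0.003 -0.024 0 0 0; -1 0.059 0.003 -0.031 0 0 0; -1 0.059 0.003 -0.031 0 0 0")

```text
time_s: 29.38
eef_pos: [0.4977, 0.2531, 0.2302]
eef_rot: [-0.02, -0.706, -0.019, 0.708]
force: [-0.0, 0.7, -1.4]
finger_gap: 0.452
```

Emit:
arm_command(commands="-1 0 0 -0.001 0 0 0; -1 0 0 -0.003 0 0 0; -1 0 0 -0.003 0 0 0; -1 0 0 -0.003 0 0 0")

```text
time_s: 29.72
eef_pos: [0.499, 0.2533, 0.2295]
eef_rot: [-0.019, -0.707, -0.02, 0.707]
force: [-2.8, -0.6, 6.5]
finger_gap: 0.455
```

Emit:
arm_command(commands="-1 0 0 0.001 0 0 0; -1 0.008 0 0.001 0 0 0; -1 0.016 0.001 0.001 0 0 0; -1 0.024 0.001 0.001 0 0 0; -1 0.032 0.002 0.001 0 0 0; -1 0.038 0.002 0.001 0 0 0; -1 0.043 0.002 0.001 0 0 0; -1 0.043 0.002 0.001 0 0 0")

```text
time_s: 30.38
eef_pos: [0.5434, 0.2548, 0.2295]
eef_rot: [0.02, 0.707, 0.019, -0.707]
force: [0.1, -1.3, 0.4]
finger_gap: 0.45
```

Emit:
arm_command(commands="0.3 0 0 -0.001 0 0 0; 0.5 0 0 -0.001 0 0 0; 0.5 0 0 -0.001 0 0 0; 0.5 0 0 -0.001 0 0 0; 0.5 -0.01 -0.001 -0.001 0 0 0; 0.5 -0.03 -0.002 -0.001 0 0 0; 0.5 -0.045 -0.003 -0.001 0 0 0; 0.5 -0.055 -0.003 -0.001 0 0 0; 0.5 -0.055 -0.003 -0.001 0 0 0")

```text
time_s: 31.13
eef_pos: [0.4845, 0.2526, 0.2286]
eef_rot: [-0.02, -0.706, -0.02, 0.708]
force: [0.9, -0.1, 0.5]
finger_gap: 0.748
```

```bash
python3 - <<'E'
from h import *
np.set_printoptions(precision=4,suppress=True)
s=bot.sense();print(s['time_s'],s['eef_pos'],s['force'],s['finger_gap'])
snap('wrist','w13');snap('side','s13')
g=cv2.imread('pics/w13.png').mean(2)
ch=" .:-=+*#%@"
for r in range(170,350,4):print(r,''.join(ch[max(0,min(9,int((v-60)/16)))] for v in g[r,250:390:2]))
E
```

```text
31.1333 [0.4845 0.2526 0.2286] [ 0.8569 -0.121   0.5036] 0.7476340871237606
170 ++++++++++++++++++++++++++++++++*#%##+=-:-++++++++++++++++++++++++++++
174 +++++++++++++++++++++++++++++++*#%%%##*+--++++++++++++++++++++++++++++
178 +++++++++++++++++++++++++++++++*#%%%##*+==++++++++++++++++++++++++++++
182 +++++++++++++++++++++++++++++++*#%%%##*+==++++++++++++++++++++++++++++
186 +++++++++++++++++++++++++++++++*#%%%##*+==++++++++++++++++++++++++++++
190 +++++++++++++++++++++++++++++++*#%%%##*+==++++++++++++++++++++++++++++
194 +++++++++++++++++++++++++++++++*#%%%##*+==++++++++++++++++++++++++++++
198 +++++++++++++++++++++++++++++++*#%%%##*+-=++++++++++++++++++++++++++++
202 +++++++++++++++++++++++++++++++*#%%%##*+-=++++++++++++++++++++++++++++
206 +++++++++++++++++++++++++++++++*#%%%##*+-+++++++++++++++++++++++++++++
210 +++++++++++++++++++++++++++++++*#%%%##*+-+++++++++++++++++++++++++++++
214 +++++++++++++++++++++++++++++++*#%%###*+-+++++++++++++++++++++++++++++
218 +++++++++++++++++++++++++++++++*#%%###*+-+++++++++++++++++++++++++++++
222 +++++++++++++++++++++++++++++++*#%%###*+-++++
[... 1650 characters left out ...]
%@@@%*++#%%@@@%%@%++++++#
314 ++++****##%%%%%%%%%%%@@@@@@@@@#*#%%%##*=*@@@@@@%@@%++#@%%%%%%%%*++++++
318                            ...=*#%%%##*=-+++****###++*%%%%%%%%@%++++++
322                               -*#%%%#*+=.         ..........:.     ...
326                               -##%%%#**=.          .........:.        
330                               -##%%%#**=.          ...........    :.  
334                               =##%%%#**=.          ...........   :-:: 
338                               :-=+*##*+=.           ..........    .:: 
342                               .======-::            ..........        
346                                .-====-.                              .
```

Emit:
arm_command(commands="-0.5 0 0 0.007 0 0 0; -0.5 0 0 0.007 0 0 0; -0.5 0 0 0.007 0 0 0; -0.5 0 0 0.007 0 0 0; -0.5 0.008 0 0.007 0 0 0; -0.5 0.018 0.001 0.007 0 0 0; -0.5 0.028 0.001 0.007 0 0 0; -0.5 0.036 0.002 0.007 0 0 0; -0.5 0.04 0.002 0.007 0 0 0; -0.5 0.04 0.002 0.007 0 0 0")

```text
time_s: 32.07
eef_pos: [0.5281, 0.2539, 0.2354]
eef_rot: [0.02, 0.707, 0.019, -0.707]
force: [-1.2, -0.3, 0.1]
finger_gap: 0.25
```

Emit:
arm_command(commands="-0.5 0.003 0 0 0 0 0; -0.5 0.006 0 0 0 0 0; -0.5 0.009 0 0 0 0 0; -0.5 0.011 0 0 0 0 0; -0.5 0.011 0 0 0 0 0")

```text
time_s: 32.48
eef_pos: [0.5377, 0.2544, 0.2355]
eef_rot: [-0.02, -0.706, -0.02, 0.707]
force: [-3.5, -0.5, -0.6]
finger_gap: 0.247
```

```bash
python3 - <<'E'
from h import *
s=bot.sense();print(s['time_s'],s['eef_pos'],s['force'],s['finger_gap'])
E
```

```text
32.4833 [0.53766183 0.25443334 0.2354721 ] [-3.5465242  -0.49248327 -0.64049962] 0.24665763564121918
```

Emit:
arm_command(commands="-0.5 0.002 0 0 0 0 0; -0.5 0.004 0 0 0 0 0; -0.5 0.004 0 0 0 0 0; -0.5 0.004 0 0 0 0 0")

```text
time_s: 32.82
eef_pos: [0.542, 0.2544, 0.2356]
eef_rot: [-0.02, -0.707, -0.02, 0.707]
force: [-2.2, 1.1, -0.7]
finger_gap: 0.254
```

Emit:
arm_command(commands="-0.5 0.001 0 0 0 0 0; -0.5 0.002 0 0 0 0 0; -0.5 0.003 0 0 0 0 0; -0.5 0.003 0 0 0 0 0")

```text
time_s: 33.15
eef_pos: [0.5451, 0.2544, 0.2357]
eef_rot: [-0.02, -0.707, -0.02, 0.707]
force: [-2.5, 2.7, -1.2]
finger_gap: 0.256
```

Emit:
arm_command(commands="-0.5 0.001 0 0 0 0 0; -0.5 0.002 0 0 0 0 0; -0.5 0.002 0 0 0 0 0")

```text
time_s: 33.4
eef_pos: [0.5469, 0.2545, 0.2357]
eef_rot: [-0.02, -0.707, -0.02, 0.707]
force: [-4.7, 1.8, -0.2]
finger_gap: 0.253
```

Emit:
arm_command(commands="-0.5 0.001 0 0 0 0 0; -0.5 0.0015 0 0 0 0 0; -0.5 0.0015 0 0 0 0 0")

```text
time_s: 33.65
eef_pos: [0.5472, 0.2545, 0.2356]
eef_rot: [-0.02, -0.706, -0.02, 0.708]
force: [-9.8, 1.0, 4.5]
finger_gap: 0.25
```

Emit:
arm_command(commands="-0.5 0.001 0 0 0 0 0; -0.5 0.0015 0 0 0 0 0; -0.5 0.0015 0 0 0 0 0")

```text
time_s: 33.9
eef_pos: [0.5474, 0.2545, 0.2355]
eef_rot: [-0.02, -0.705, -0.02, 0.709]
force: [-16.5, 1.7, 8.4]
finger_gap: 0.253
```

```bash
python3 - <<'E'
from h import *
s=bot.sense();print(s['time_s'],s['eef_pos'],s['force'],s['finger_gap'])
snap('side','s14')
for f in('s13','s14'):
    g=cv2.imread(f'pics/{f}.png')[100:235,255:335]
    cv2.imwrite(f'pics/{f}c.png',g)
a=[cv2.resize(cv2.imread(f'pics/{f}c.png'),(355,600),interpolation=2) for f in('s13','s14')]
cv2.imwrite('pics/cmp.png',np.hstack(a))
E
```

```text
33.9 [0.54740619 0.25454592 0.23553837] [-16.54298558   1.65102528   8.39526781] 0.25306469578372
```

Emit:
arm_command(commands="-0.5 -0.004 0 0 0 0 0; -0.5 -0.01 -0.001 0 0 0 0; -0.5 -0.02 -0.001 0 0 0 0; -0.5 -0.035 -0.002 0 0 0 0; -0.5 -0.05 -0.003 0 0 0 0; -0.5 -0.06 -0.003 0.01 0 0 0; -0.5 -0.06 -0.003 0.05 0 0 0; -0.5 -0.06 -0.003 0.09 0 0 0; -0.5 -0.08 -0.003 0.12 0 0 0; -0.5 -0.11 -0.003 0.14 0 0 0")

```text
time_s: 34.78
eef_pos: [0.4422, 0.2503, 0.3787]
eef_rot: [0.018, 0.709, 0.019, -0.705]
force: [-1.6, 1.9, 0.4]
finger_gap: 0.247
```

Emit:
arm_command(commands="-0.5 -0.02 -0.02 0.01 0 0 0; -0.5 -0.02 -0.05 0.02 0 0 0; -0.5 -0.02 -0.08 0.02 0 0 0; -0.5 -0.02 -0.11 0.02 0 0 0; -0.5 -0.02 -0.14 0.02 0 0 0; -0.5 -0.02 -0.17 0.02 0 0 0; -0.5 -0.02 -0.2 0.02 0 0 0; -0.5 -0.02 -0.2 0.02 0 0 0; -0.5 -0.02 -0.2 0.02 0 0 0; -0.5 -0.02 -0.2 0.02 0 0 0")

```text
time_s: 35.62
eef_pos: [0.4199, 0.0516, 0.3955]
eef_rot: [0.019, 0.707, 0.02, -0.707]
force: [-0.1, 0.4, -0.7]
finger_gap: 0.248
```

```bash
python3 - <<'E'
from h import *
np.set_printoptions(precision=4,suppress=True)
s=bot.sense();print(s['time_s'],s['eef_pos'],s['force'])
snap('side','s15');w,p=snap('wrist','w15')
st=[.576,.257,.24]
print(proj(vision.camera_params('side'),st),proj(p,st), proj(vision.camera_params('side'),[.479,.252,.24]))
b=cv2.imread('pics/s15.png')
o=np.zeros((600,800,3),np.uint8);o[:,:400]=cv2.resize(b[110:230,250:330],(400,600),interpolation=2);o[:300,400:]=cv2.resize(b[120:340,170:430],(400,300),interpolation=2);o[300:550,400:]=cv2.resize(w[:,:,::-1],(400,250),interpolation=2);cv2.imwrite('pics/f.png',o)
E
```

```text
35.6167 [0.4199 0.0516 0.3955] [-0.0856  0.3705 -0.6575]
[282.6708 156.8836] [ 62.9633 -24.6968] [254.708  162.9896]
```

View pics/f.png

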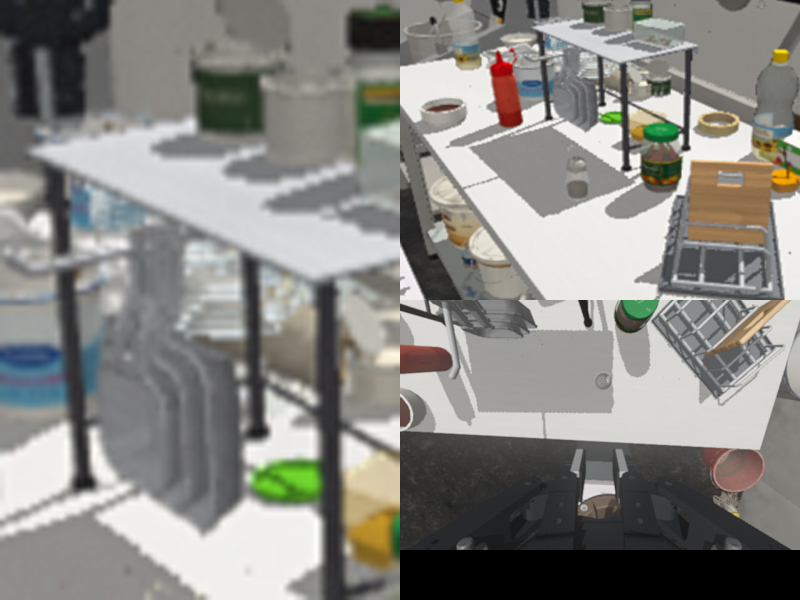

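Emit:
arm_command(commands="-0.5 0 0 0 0 0 0; -0.5 0 0 0 0 0 0; -0.5 0 0 0 0 0 0; -0.5 0 0 0 0 0 0; -0.5 0 0 0 0 0 0; -0.5 0 0 0 0 0 0")

```text
time_s: 36.22
eef_pos: [0.42, 0.0513, 0.3957]
eef_rot: [-0.02, -0.707, -0.02, 0.707]
force: [-0.5, -0.2, -1.1]
finger_gap: 0.248
```

```bash
python3 - <<'E'
from h import *
snap('side','s16')
a=cv2.imread('pics/s15.png').mean(2);b=cv2.imread('pics/s16.png').mean(2)
print(abs(a-b)[145:225,255:320].max())
for r in(160,166,172):
    print(r,b[r,270:296].astype(int)); print('  pressed',cv2.imread('pics/s14.png').mean(2)[r,270:296].astype(int))
E
```

```text
4.0
160 [211 189 170 149 140 126 113 110 112 116 116 121 120 121 113 116 134 199
 209 204 199 211 193 168 168 181]
  pressed [199 186 168 127 113 114  68  33  29  30  43 111 123 124 120 122 140 201
 210 204 199 211 194 169 169 181]
166 [135 149 153 153 156 167 138 117 105 112 115 122 125 124 118 122 138 154
 161 165 174 183 188 190 193 195]
  pressed [135 146 151 153 138 127 107  94  90 100 110 113 117 112 113 102 114 141
 161 165 175 185 189 191 192 195]
172 [155 166 164 158 142 123 111 113 131 138 136 123 116 123 129 134 161 171
 161 159 156 150 159 165 165 167]
  pressed [168 184 176 180 177 148 124 109 114 117 131 133 133 126 125 126 157 171
 161 161 157 151 159 165 166 167]
```

```bash
python3 -c "
from station import bot
print(bot.sign_off())"
```

```text
the job is handed in; nothing more can be done
None
```

I hung the large, then the medium, then the small pan on the long hook by their handle eyes, mouths to the front. I then pushed the set back with straddling fingers, withdrew the arm and handed the job in at about 36 s on the robot's clock.

- **Push:** the force rose from about 4 N to 16.5 N within about 0.5 mm of travel. The stop point matches the expected home position for a set tight against the collar.
- **Last pictures:** all three pans hang nested under the shelf front, and two side views about 0.6 s apart show no movement. The board, bottle, jar and salt shaker stand in place.
- **Not confirmed:** after I let go, the front pan's lower handle seems to have swung forward about one pixel (about 2.5 mm). At that resolution I could not check that the handles still touch to the millimetre, and I did not push again.

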